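# Set up the solar electric menorah: panel, plug-in candles, servant candle

### The job

Get the solar electric menorah ready for tonight: raise its stiff solar panel to 45 degrees and leave it there, and fit every blue plug-in candle into a holder of its own by setting its lug bar in the slot, pushing it down against the spring and turning it clockwise until it is locked and stays down when released. Once all the blue candles are locked, stand the white servant candle upright in the middle of the raised pedestal at the menorah's end. Leave the bowl, tealight cup, dreidel and lighter where they are.

Things in the scene. Friction and masses are not known exactly. Their poses are not given: they have to be found in the camera images.
- candle1: Plug-in LED candle, blue, 92 mm tall, upright in a rack; 3 or 4 are present (missing: None). Origin: underside centre, z up. Bottom up: grey round foot 32 mm across (29 at the very bottom) to z 22; dark lug bar through it along x, 60 long, 10 wide, z 6 to 12; brass flange 48 across, z 22 to 26; blue body z 26 to 68, 36 along x by 30 along y; amber flame tip to 92. 0.11 kg.
- candle2: LED candle exactly like candle1. Grip the blue body across its 30 mm flats (closing along the candle's y). A half turn about z makes no difference; any candle may go in any holder.
- candle3: LED candle exactly like candle1 (None if missing).
- candle4: LED candle exactly like candle1 (None if missing).
- rack1: White plastic storage rack, loose on the sill, 76 mm (x) by 150 mm (y), 24 mm high, floor 4 mm thick, walls 4 mm. Origin: centre of its underside. Two open wells, centred 47.5 mm either side along y, each 68 mm (x) by 36 mm (y) inside; a candle stands in each on the floor, lug bar along the rack's x, flange 2 mm above the walls. A well may be empty.
- rack2: Second storage rack, exactly like rack1.
- servant: The servant candle (shamash): a white round LED candle, loose and upright on the sill. 110 mm tall; brass foot disc 44 mm across and 10 mm high, white round shaft 28 mm across from z = 10 to 85 mm, amber flame tip above. Origin: centre of the underside, z up. About 0.13 kg. Flat underside, no lugs.
- holder1: One of four alike sprung bayonet holders in a row on the menorah: square brass cup 78 mm wide. Origin: centre of its mouth on the top face of its 6 mm cover plate, 60 mm above the sill; axes as the menorah's, z up. The plate has a 37 mm square opening crossed by a slot along x for the lug bar, 66 mm long in all, 15 mm wide, white marks at its ends. Red marks show the locked direction.
- holder2: Holder like holder1, 95 mm from it towards +y. How all work: a black spring plunger stops a candle that is just set in with its origin 8 mm below the holder's. Pushing on takes 2 N, rising to 8 N, until the flange meets the plate (origin 22 mm below); only then are the lugs under the plate, free to turn.
- holder3: Holder like holder1, 190 mm from it. Turning: clockwise seen from above by about 60 degrees to the red marks (hard stop at about 70; counter-clockwise blocked at about 12). Let go, the spring lifts the candle 4 mm until its lugs bear on the plate from below (origin 18 mm below the holder's): locked, held by friction. Not turned, it springs back up to 8 mm below.
- holder4: Holder like holder1, 285 mm from it, next to the pedestal.
- pedestal (a point): Centre of the flat round top, 54 mm across, of the narrow brass pedestal at the menorah's left end (+y), 110 mm above the sill and 95 mm beyond holder4. The top has no rim.
- menorah: The brass-look electric menorah, fixed to the sill: base 70 mm deep (x) by 460 mm long (y). Origin: centre of its underside; the holders stand along its y at -190, -95, 0 and 95 mm, the pedestal at 190 mm.
- charger: The menorah's solar charger, fixed to the sill to its right: white box 110 mm (x) by 120 mm (y), 28 mm high. Origin: centre of its underside, z up. On top lies a dark solar panel, 104 by 120 mm, 6 mm thick, hinged along the box's edge nearest the robot (-x).
- panel (a joint): Angle of the solar panel in rad: 0 lying flat, 0.785 is 45 degrees, 1.5 the end. It grows as the far edge is lifted and swings up towards the robot. Stiff hinge (0.2 N m): stays wherever it is left. Starts between 0 and 0.25.
- panel_bar (a point): Middle of the round orange lifting bar over the panel's free (far) edge: 12 mm thick, 92 mm long along the charger's y, on two posts 84 mm apart; its axis is 33 mm above the panel's face. Moves with the panel, 104 mm from the hinge axis.
- panel_hinge (a point): Middle of the panel's hinge axis, which runs along the charger's y, 31 mm above the sill and 50 mm from the charger's centre on the robot's side.
- bowl: White porcelain bowl, 130 mm across, 55 mm high, standing on the sill to the left. Origin: centre of the underside. Leave alone.
- tealight_cup: Glass tealight cup, 66 mm across, 60 mm high. Origin: centre of the underside. Leave alone.
- dreidel: Wooden dreidel lying on its side, about 85 mm long, 34 mm thick. Origin: under its body, on the sill. Leave alone.
- lighter: Black plastic lighter lying flat, 84 mm long, 13 mm high. Origin: centre of the underside. Leave alone.

How it is judged (in metres and radians):
On the way, in this order (a step that is already met when the one before it is completed fails the run):
1. every blue candle that is present is locked in a holder while the servant candle is not yet on the pedestal (x of candle1 in the frame of menorah between -0.008 and 0.008 m and z of candle1 in the frame of menorah between 0.036 and 0.046 m and angle between the x axis of each of candle1, candle2, candle3, candle4 and the x axis of menorah, either way round above 0.6 rad and x of candle2 in the frame of menorah between -0.008 and 0.008 m and z of candle2 in the frame of menorah between 0.036 and 0.046 m and x of candle3 in the frame of menorah between -0.008 and 0.008 m and z of candle3 in the frame of menorah between 0.036 and 0.046 m and x of candle4 in the frame of menorah between -0.008 and 0.008 m and z of candle4 in the frame of menorah between 0.036 and 0.046 m and distance between servant and pedestal above 0.04 m), for 0.2 s.
2. the servant candle stands on the pedestal (horizontal distance between servant and pedestal below 0.014 m and z of servant in the frame of pedestal between -0.004 and 0.004 m and angle between servant's own z axis and vertical below 0.1 rad), for 0.2 s.
At the end, for the whole second after the job is handed in: Blue candles locked in holders: within 8 mm of the row's line, underside 14 to 24 mm below the plate's top, turned over 0.6 rad, upright to 0.12 rad. Servant candle within 14 mm of the pedestal's centre, 4 mm of its height, upright to 0.1 rad. Panel at 0.785 +- 0.13 rad. All released, at rest (all of step 2 and x of candle1 in the frame of menorah between -0.008 and 0.008 m and z of candle1 in the frame of menorah between 0.036 and 0.046 m and angle between the x axis of each of candle1, candle2, candle3, candle4 and the x axis of menorah, either way round above 0.6 rad and x of candle2 in the frame of menorah between -0.008 and 0.008 m and z of candle2 in the frame of menorah between 0.036 and 0.046 m and x of candle3 in the frame of menorah between -0.008 and 0.008 m and z of candle3 in the frame of menorah between 0.036 and 0.046 m and x of candle4 in the frame of menorah between -0.008 and 0.008 m and z of candle4 in the frame of menorah between 0.036 and 0.046 m and angle between each of candle1, candle2, candle3, candle4's own z axis and vertical below 0.12 rad and linear speed of each of candle1, candle2, candle3, candle4, servant below 0.03 m/s and value of joint panel between 0.655 and 0.915 rad); the robot touches nothing.
It fails at once if the bowl is moved more than 25 mm (distance of bowl from where it was at the start of the episode above 0.025 m).
It fails at once if the tealight cup is moved more than 25 mm (distance of tealight_cup from where it was at the start of the episode above 0.025 m).
It fails at once if the dreidel is moved more than 25 mm (distance of dreidel from where it was at the start of the episode above 0.025 m).
It fails at once if the lighter is moved more than 25 mm (distance of lighter from where it was at the start of the episode above 0.025 m).
Of candle1, candle2, candle3, candle4 only 3 to 4 are there at a start; the rules pass over those that are not, and their reading is None.
At some moment in a run one of rack1, rack2 may be knocked a few centimetres aside while the robot is not near it.
It also fails if it takes over 208 s, if anything falls off the work surface, if the arm or the gripper's body presses on something with over 40 N, if the wrist force passes 120 N, or if a joint passes its speed limit or range.

### The arm

A 6-joint arm with a two-finger parallel gripper is mounted at the origin on the work surface. World frame = base frame: x ahead of the robot, y to its left, z up, the work surface at z = 0. Lengths are in m, angles in degrees, forces in N, time in s.
With the tool pointing down it reaches from about 0.225 to 0.875 m from the base axis. Payload 3.4 kg.
Tool frame: the origin (TCP) lies between the finger pads; the fingertips stand 19 mm ahead of it and the grasp point (between the pads) is the TCP; z points along the fingers, y is the line along which they close (so a half turn about z gives the same grasp; the last joint's range is limited). The gripper opens to 85 mm and grips with 20 to 120 N. Pads are 22 mm wide; open, the fingers measure 114 mm over their backs; the gripper's body (76 mm by 85 mm) begins 54 mm behind the grasp point. The pads swing forward as they close: fully open they stand 13 mm farther back than shut.
Start: joints at [69.614, 15.808, 86.224, -0, 77.962, -6.933], TCP at [0.134, 0.559, 0.25] pointing down, gripper open.
Joint ranges: [-165.64, 165.64], [-43.16, 119.46], [12.63, 154.43], [-67.54, 247.53], [6.08, 155.33], [-154.97, 154.97]. Speed limits (degrees/s): [147.25, 147.25, 180, 180, 180, 180].

### API

Orientations are given as [roll, pitch, yaw] about the fixed x, y, z axes, in that order (R = Rz(yaw) Ry(pitch) Rx(roll)).
In Python, from bench import arm gives the robot as it stands.
- The arm moves only by the shell command python3 -m handwheel 'ROWS'. ROWS is a JSON object of lists of equal length, an entry for each row: "delta_pos": the shift along the tool's x, y, z scaled (see below), a list of three; "dr": the turn, a rotation vector about the tool's x, y, z scaled (see below), a list of three; "grip": the opening, from 0 (shut) to 1 (fully open). In form: {"delta_pos": [[x, y, z], ...], "dr": [[ax, ay, az], ...], "grip": [grip, ...]}. A call has 1 to 12 rows; each row is the pose to reach, as a shift and turn from the pose commanded when the call began, along the tool's axes at that moment, turning the shorter way round; what a row does not reach only later rows make up. The controller multiplies each number of a shift by 0.8 m and each number of a turn by 360 degrees. A row lasts 1/8 s, in which the tool goes at most 62.5 mm and 10.7 degrees, less where a joint would pass 70% of its speed; a pose out of reach is approached as far as the arm can. A call with a number of a shift or a turn outside -1 to 1 is refused whole. A call with a gripper value outside its range is refused whole. The fingers move at their own pace and stop on an object; the grip force is fixed at half the most. Time passes only in rows, so rows that repeat a pose let the fingers close. It gives the time, the measured TCP pose, the force, the opening and the grip force at its end, in the units of the state.
- arm.get_obs(): the state, without advancing time (a new reading comes with each control period).
- arm.grab_frame(name): name is "scene" or "top" or "wrist"; returns a dict with "frame" (384x512x3 uint8, blue, green, red), "z_map" (384x512 float32, m along the optical axis (not along the pixel's ray), 0 where there is no reading), "fov_y" (degrees; the focal length in pixels is half the picture's height over the tangent of half this angle, whatever the lens; pixels are square), "cx", "cy" (the principal point, pixels), "k1" (the pictures are not rectified: a ray, as slopes to the right and down, at radius r is drawn at 1 + k1 r^2 times it, then the intrinsics apply), "world_from_camera" (4x4, takes a point from camera to world coordinates). Camera axes: x right, y down, z forward; pixel columns grow to the right and rows downward; lengths in m; the calibration is good to about 2 mm. A picture is of the moment at which its call begins.
- arm.job_done(): hands the job in; it is judged then, once.
The state is a dict: "clock": time; "q": joint angles; "qd": joint speeds; "joint_torque": joint torques, N m; "eef_pos": TCP position; "ee_rot": TCP orientation; "force": force on the tool from outside, world axes, zero at the start; "wrist_torque": the same for the moment, N m; "grip_width": opening from 0.0 (shut) to 1.0 (fully open); "grip_force": force on a finger pad.
Only numpy, scipy, OpenCV 4.12 (cv2) and the standard library are available. Lean on these libraries where they do the work, as an engineer would, in place of code of your own. Each camera call takes 0.05 s, during which the arm holds its last target. There are 200 camera calls.

## Working session

There is one attempt and no reset: what is moved stays moved. The work goes in short steps, Python scripts to look and compute and a shell command to move; the robot and the scene stay as the last step left them, time stands still between calls to the robot, and variables do not carry over. Pictures are saved under pics/ and viewed, at most 14 in all, crops included, and the job is handed in when it is done.

```bash
ls; mkdir -p pics; cat > h.py <<'E'
import numpy as np, cv2
from bench import arm
from scipy.spatial.transform import Rotation as R
def grab(n): return arm.grab_frame(n)
def K(f):
    h=f["frame"].shape[0]; fl=h/2/np.tan(np.radians(f["fov_y"])/2); return fl
def rays(f,px):
    px=np.atleast_2d(np.asarray(px,float)); fl=K(f)
    d=(px-[f["cx"],f["cy"]])/fl; u=d.copy()
    for _ in range(20): u=d/(1+f["k1"]*(u**2).sum(1,keepdims=True))
    return np.c_[u,np.ones(len(u))]
def onplane(f,px,z):
    T=np.array(f["world_from_camera"]); r=rays(f,px)@T[:3,:3].T; o=T[:3,3]
    return o+r*((z-o[2])/r[:,2:3])
def cloud(f):
    h,w=f["z_map"].shape; g=np.mgrid[:h,:w]; px=np.c_[g[1].ravel(),g[0].ravel()]
    T=np.array(f["world_from_camera"]); p=rays(f,px)*f["z_map"].reshape(-1,1)
    return (p@T[:3,:3].T+T[:3,3]).reshape(h,w,3)
def save(f,n,s=1): cv2.imwrite("pics/"+n,cv2.resize(f["frame"],None,fx=s,fy=s))
E
python3 - <<'E'
from h import *
import pickle
for n in ["scene","top","wrist"]:
    f=grab(n); pickle.dump(f,open(n+".pkl","wb")); save(f,n+"0.png",1.5)
    print(n,f["fov_y"],f["k1"],np.round(f["world_from_camera"],3).tolist())
print(arm.get_obs())
E
```

```text
pics
scene 53.99629149873711 0.03221770981851684 [[-0.416, 0.769, -0.485, 1.084], [0.91, 0.345, -0.231, 0.292], [-0.01, -0.538, -0.843, 0.97], [0.0, 0.0, 0.0, 1.0]]
top 44.26216767540391 -0.07252484995818781 [[0.007, -0.996, 0.09, 0.436], [-1.0, -0.008, -0.006, 0.075], [0.007, -0.09, -0.996, 1.557], [0.0, 0.0, 0.0, 1.0]]
wrist 71.24765953258023 -0.043448472829153005 [[0.232, 0.919, 0.319, 0.052], [0.973, -0.219, -0.077, 0.579], [-0.001, 0.328, -0.945, 0.373], [0.0, 0.0, 0.0, 1.0]]
{'clock': 0.15, 'q': array([ 6.96137521e+01,  1.58397630e+01,  8.62764562e+01,  1.87366103e-03,
        7.79630069e+01, -6.93287322e+00]), 'qd': array([ 1.65185762e-01, -1.39276859e-01, -2.86547115e-01,  5.13604193e-02,
        4.22353062e-02,  4.77261819e-05]), 'joint_torque': array([ 1.33888407e-04, -4.17140579e+01, -2.46033722e+01, -2.33170413e-04,
        7.60088442e-03, -1.78451438e-05]), 'eef_pos': array([0.13364737, 0.55888944, 0.24964842]), 'ee_rot': array([-1.79921574e+02, -1.13816213e-02,  1.66546226e+02]), 'force': array([-0.65537165,  0.00323085, -0.17937799]), 'wrist_torque': array([ 0.00879475, -0.05118963,  0.01383194]), 'grip_force': 0.0, 'grip_width': 0.998614176298858}
```

View pics/top0.png

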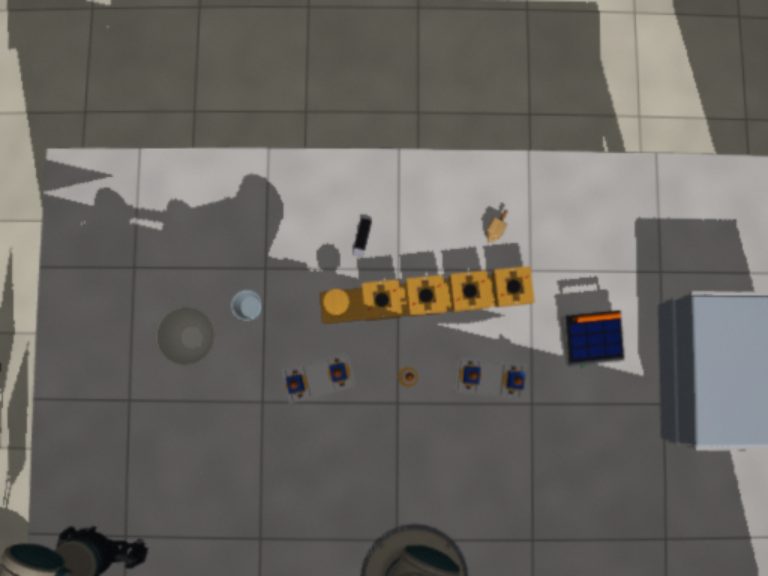

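View pics/scene0.png

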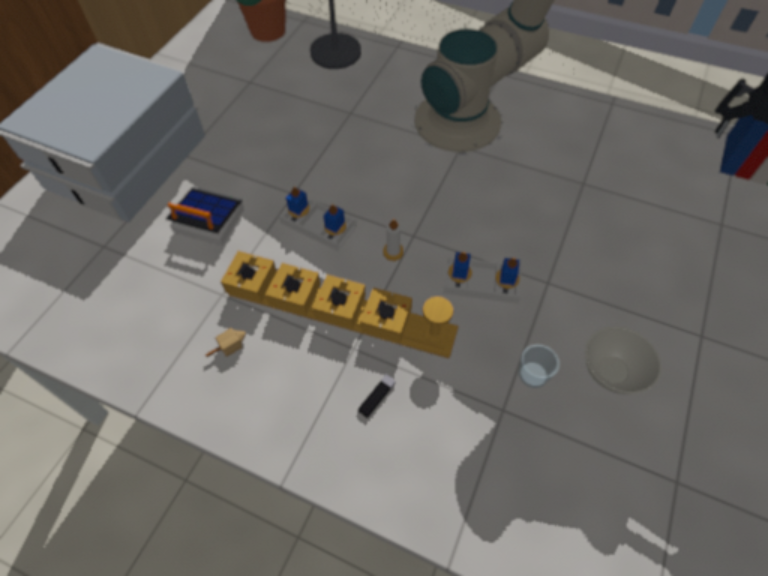

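Top view, in 1.5x pixels: the pedestal is at (336,302), and the holders run from (382,299) to (514,286). There are four blue candles, at (296,383), (339,372), (471,376) and (515,380). The servant is at (408,376), the charger at (595,337) and its orange bar at (598,318). The scene view agrees.

```bash
cat >> h.py <<'E'
def blobs(f,lo,hi,mn=15,box=(0.2,0.75,-0.6,0.6)):
    hsv=cv2.cvtColor(f["frame"],cv2.COLOR_BGR2HSV); m=cv2.inRange(hsv,np.array(lo),np.array(hi))
    n,l,s,c=cv2.connectedComponentsWithStats(m); P=cloud(f); out=[]
    for i in range(1,n):
        if s[i,4]<mn: continue
        q=P[l==i]; md=np.median(q,0)
        if box[0]<md[0]<box[1] and box[2]<md[1]<box[3]: out.append((c[i],s[i,4],q,l==i))
    return out
BLUE=((105,120,30),(130,255,255)); BRASS=((15,120,60),(30,255,255)); ORANGE=((5,200,120),(14,255,255))
E
python3 - <<'E'
from h import *
import pickle
for n in ["top","scene"]:
    f=pickle.load(open(n+".pkl","rb"))
    for nm,c in dict(blue=BLUE,brass=BRASS,orange=ORANGE).items():
        for b in blobs(f,*c):
            q=b[2]; zt=np.percentile(q[:,2],95); t=q[q[:,2]>zt-0.006]
            print(n,nm,b[0].round(1),b[1],"med",np.median(q,0).round(3),"top",t.mean(0).round(3),len(t))
E
```

```text
top blue [396.6 226. ] 780 med [ 0.515 -0.389  0.042] top [ 0.529 -0.383  0.06 ] 326
top blue [225.3 247.4] 57 med [0.445 0.16  0.072] top [0.445 0.165 0.074] 29
top blue [313.5 249.4] 62 med [ 0.442 -0.113  0.071] top [ 0.439 -0.116  0.074] 30
top blue [343.  252.5] 75 med [ 0.434 -0.205  0.07 ] top [ 0.426 -0.213  0.074] 24
top blue [196.5 255.3] 66 med [0.419 0.251 0.072] top [0.417 0.252 0.073] 45
top brass [284.3 196.8] 3054 med [ 0.605 -0.025  0.057] top [0.578 0.162 0.185] 250
top brass [231.2 246.6] 16 med [0.447 0.146 0.031] top [0.445 0.146 0.032] 12
top brass [270.1 250.7] 53 med [0.433 0.023 0.01 ] top [0.435 0.019 0.011] 40
top brass [307.2 249.3] 21 med [ 0.437 -0.099  0.029] top [ 0.437 -0.053  0.415] 4
top brass [336.1 252.2] 21 med [ 0.431 -0.193  0.027] top [ 0.429 -0.194  0.029] 16
top brass [203.1 254.2] 17 med [0.422 0.236 0.03 ] top [0.42  0.236 0.031] 13
top orange [398.4 211.4] 90 med [ 0.56  -0.381  0.087] top [ 0.559 -0.381  0.089] 57
scene blue [140.1 136.4] 389 med [ 0.507 -0.376  0.04 ] top [ 0.523 -0.367  0.048] 189
scene blue [197.7 134.7] 136 med [ 0.442 -0.2    0.064] top [ 0.438 -0.206  0.072] 49
scene blue [222.4 146.3] 135 med [ 0.453 -0.107  0.065] top [ 0.447 -0.111  0.072] 55
scene blue [126.5 143.9] 35 med [ 0.555 -0.394  0.047] top [ 0.555 -0.397  0.047] 32
scene blue [306.9 178.2] 112 med [0.459 0.17  0.069] top [0.452 0.169 0.072] 58
scene blue [338.9 182.1] 121 med [0.435 0.258 0.069] top [0.438 0.257 0.086] 62
scene brass [127.2 140.2] 32 med [ 0.564 -0.374  0.087] top [ 0.565 -0.374  0.087] 32
scene brass [261.7 169.5] 41 med [0.449 0.024 0.01 ] top [0.446 0.022 0.01 ] 39
scene brass [229.7 203. ] 4198 med [0.616 0.004 0.057] top [0.624 0.178 0.167] 314
```

```bash
cat >> h.py <<'E'
def plan(xyz,yaw,start=None,roll=180,pitch=0):
    """prints delta_pos, dr (scaled) from start (pos,yaw) or the present pose"""
    if start is None:
        o=arm.get_obs(); p=o["eef_pos"]; r=R.from_euler("xyz",o["ee_rot"],degrees=True)
    else: p=np.array(start[0]); r=R.from_euler("xyz",[180,0,start[1]],degrees=True)
    g=R.from_euler("xyz",[roll,pitch,yaw],degrees=True)
    d=r.inv().apply(np.array(xyz)-p)/0.8; v=np.degrees((r.inv()*g).as_rotvec())/360
    n=max(np.linalg.norm(d)*800/62.5,np.linalg.norm(v)*360/10.7)
    print("dp",d.round(4).tolist(),"dr",v.round(4).tolist(),"rows>=%.1f"%n)
E
python3 -c "
from h import *
plan([.40,.25,.26],180)"
```

```text
dp [-0.4136, -0.2981, -0.0126] dr [-0.0002, -0.0001, -0.0374] rows>=6.5
```

```bash
cat > snap.py <<'E'
import sys,pickle
from h import *
f=grab("wrist"); pickle.dump(f,open(sys.argv[1]+".pkl","wb"))
o=arm.get_obs(); print(sys.argv[1],o["eef_pos"].round(4),o["ee_rot"].round(2),round(o["clock"],2))
E
python3 -m handwheel '{"delta_pos":[[-0.4136,-0.2981,-0.0126],[-0.4136,-0.2981,-0.0126],[-0.4136,-0.2981,-0.0126],[-0.4136,-0.2981,-0.0126],[-0.4136,-0.2981,-0.0126],[-0.4136,-0.2981,-0.0126],[-0.4136,-0.2981,-0.0126],[-0.4136,-0.2981,-0.0126],[-0.4136,-0.2981,-0.0126],[-0.4136,-0.2981,-0.0126]],"dr":[[0,0,-0.0374],[0,0,-0.0374],[0,0,-0.0374],[0,0,-0.0374],[0,0,-0.0374],[0,0,-0.0374],[0,0,-0.0374],[0,0,-0.0374],[0,0,-0.0374],[0,0,-0.0374]],"grip":[1,1,1,1,1,1,1,1,1,1]}'
python3 snap.py w1
for k in 2 3 4; do
python3 -m handwheel '{"delta_pos":[[0,-0.25,0],[0,-0.25,0],[0,-0.25,0],[0,-0.25,0],[0,-0.25,0],[0,-0.25,0]],"dr":[[0,0,0],[0,0,0],[0,0,0],[0,0,0],[0,0,0],[0,0,0]],"grip":[1,1,1,1,1,1]}'
python3 snap.py w$k; done
python3 - <<'E'
import pickle,cv2,numpy as np
I=[pickle.load(open(f"w{k}.pkl","rb"))["frame"] for k in (1,2,3,4)]
cv2.imwrite("pics/w.png",cv2.resize(np.vstack([np.hstack(I[:2]),np.hstack(I[2:])]),(800,600),interpolation=cv2.INTER_AREA))
E
```

```text
clock: 1.4
eef_pos: [0.3992, 0.2511, 0.2603]
ee_rot: [180.0, -0.0, -179.9]
force: [0.4, -0.2, -0.6]
grip_width: 1.003
grip_force: 0.0
w1 [0.3993 0.2511 0.2603] [ 1.7999e+02 -2.0000e-02 -1.7989e+02] 1.45
clock: 2.2
eef_pos: [0.4001, 0.0519, 0.2604]
ee_rot: [179.9, 0.0, -179.9]
force: [1.0, 1.0, -0.3]
grip_width: 0.998
grip_force: 0.0
w2 [0.4001 0.0519 0.2603] [ 179.95   -0.   -179.84] 2.25
clock: 3.0
eef_pos: [0.4003, -0.1477, 0.2602]
ee_rot: [179.9, -0.0, -179.8]
force: [0.7, -0.8, 0.2]
grip_width: 0.997
grip_force: 0.0
w3 [ 0.4003 -0.1478  0.2603] [ 1.7994e+02 -1.0000e-02 -1.7984e+02] 3.05
clock: 3.8
eef_pos: [0.4004, -0.3474, 0.2604]
ee_rot: [179.9, -0.0, -179.9]
force: [0.1, -0.1, 0.3]
grip_width: 0.999
grip_force: 0.0
w4 [ 0.4004 -0.3475  0.2605] [ 179.95    0.   -179.86] 3.85
```

View pics/w.png

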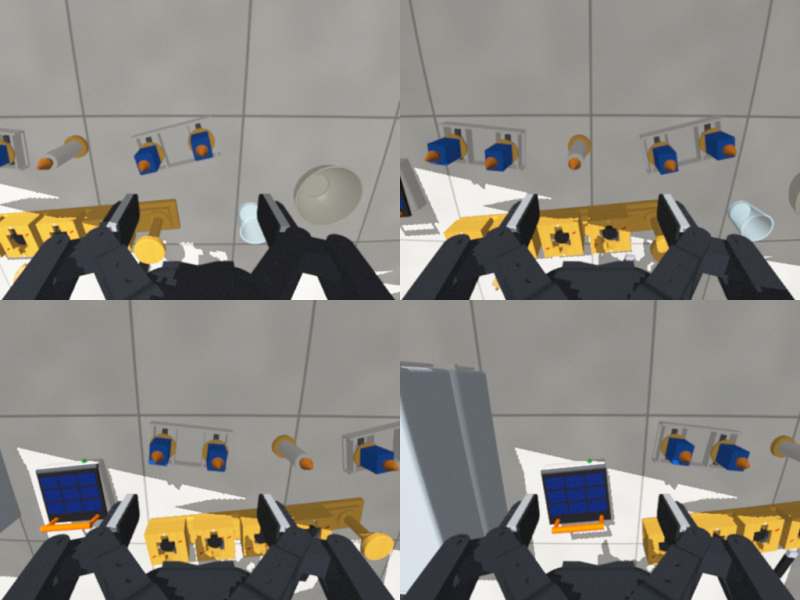

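The 2x2 mosaic of w1–w4 (each frame at 0.78x) shows all four candles in two yawed racks. The servant stands near mosaic (580,150). Holders with black plungers are at (560,237) and (607,234), the pedestal disc at (377,546), and the charger with its orange bar at (578,527). Next I fit positions from the merged depth and colour.

```bash
cat >> h.py <<'E'
def merged(names):
    import pickle
    P=[];H=[];S=[]
    for i,n in enumerate(names):
        f=pickle.load(open(n+".pkl","rb")); P.append(cloud(f).reshape(-1,3)); H.append(cv2.cvtColor(f["frame"],cv2.COLOR_BGR2HSV).reshape(-1,3)); S.append(np.full(len(P[-1]),i))
    P=np.vstack(P);H=np.vstack(H);S=np.hstack(S); k=(abs(P[:,0]-.5)<.3)&(abs(P[:,1])<.6)&(P[:,2]>-.02)&(P[:,2]<.2)
    return P[k],H[k].astype(int),S[k]
def col(H,c): return np.all((H>=c[0])&(H<=c[1]),1)
def rect(xy):
    (c,s,a)=cv2.minAreaRect((xy*1000).astype(np.float32)); return np.round(c,1),np.round(s,1),round(a,1)
E
python3 - <<'E'
from h import *
P,H,S=merged(["w1","w2","w3","w4"])
b=col(H,BLUE); br=col(H,((15,100,40),(32,255,255)))
for g in [(.419,.251),(.445,.162),(.442,-.113),(.43,-.208)]:
    for s in range(4):
        near=(np.hypot(P[:,0]-g[0],P[:,1]-g[1])<.04)&(S==s)
        t=near&b&(P[:,2]>.068)&(P[:,2]<.076)
        fl=near&br&(abs(P[:,2]-.029)<.004)
        am=near&(P[:,2]>.078)&(P[:,2]<.1)
        if t.sum()>80: print(g,"w",s+1,t.sum(),"z",np.median(P[t,2]).round(4),rect(P[t,:2]),"tip",am.sum(),P[am].mean(0).round(4) if am.any() else '')
for s in range(4):
    k=(S==s)
    near=k&(np.hypot(P[:,0]-.435,P[:,1]-.022)<.045)
    ft=near&br&(abs(P[:,2]-.01)<.004)
    if ft.sum()>50: print("servfoot",s+1,ft.sum(),cv2.minEnclosingCircle((P[ft,:2]*1000).astype(np.float32)), "tip", P[near&(P[:,2]>.095)].mean(0).round(4))
    t=k&br&(abs(P[:,2]-.110)<.005)&(abs(P[:,1]-.17)<.06)
    if t.sum()>50: print("ped",s+1,t.sum(),np.median(P[t,2]).round(4),cv2.minEnclosingCircle((P[t,:2]*1000).astype(np.float32)),P[t].mean(0).round(4))
    o=k&col(H,ORANGE)&(P[:,1]<-.3)
    if o.sum()>20: 
        print("bar",s+1,o.sum(),P[o].mean(0).round(4),P[o].min(0).round(3),P[o].max(0).round(3),rect(P[o&(P[:,2]>.075)][:,:2]))
t=br&(abs(P[:,2]-.060)<.005)
print("plates z",np.median(P[t,2]), "all", rect(P[t,:2]))
E
```

```text
(0.419, 0.251) w 1 415 z 0.0716 (array([417.9, 257.5]), array([35.5, 28.4]), 13.1) tip 201 [0.416  0.2577 0.0871]
(0.419, 0.251) w 2 391 z 0.0717 (array([418.4, 256.5]), array([34.9, 28.1]), 13.7) tip 218 [0.4165 0.2535 0.0866]
(0.445, 0.162) w 1 398 z 0.0717 (array([442.9, 167.5]), array([35.3, 28.9]), 13.9) tip 192 [0.4409 0.1688 0.0868]
(0.445, 0.162) w 2 383 z 0.0717 (array([443.2, 165.6]), array([35.3, 29.2]), 13.6) tip 188 [0.441  0.1639 0.0871]
(0.445, 0.162) w 3 388 z 0.0716 (array([443. , 165.7]), array([36.7, 30. ]), 15.2) tip 216 [0.4422 0.1626 0.0864]
(0.442, -0.113) w 2 408 z 0.0716 (array([ 439.3, -114.9]), array([29. , 35.6]), 85.0) tip 197 [ 0.4379 -0.1126  0.0867]
(0.442, -0.113) w 3 394 z 0.0717 (array([ 439.1, -116.3]), array([28.6, 35.2]), 84.8) tip 184 [ 0.4368 -0.1165  0.0872]
(0.442, -0.113) w 4 393 z 0.0717 (array([ 439.3, -116.8]), array([29.5, 35.8]), 84.3) tip 217 [ 0.4382 -0.1199  0.0865]
(0.43, -0.208) w 2 401 z 0.0715 (array([ 429.5, -208. ]), array([29.5, 34.9]), 83.6) tip 226 [ 0.428  -0.206   0.0866]
(0.43, -0.208) w 3 429 z 0.0716 (array([ 429. , -20
[... 620 characters left out ...]
5388183594, 16.537553787231445), 21.791122436523438) tip [0.4333 0.0143 0.1015]
ped 3 968 0.11 ((587.8645629882812, 168.94464111328125), 27.328372955322266) [0.5858 0.1667 0.1097]
bar 3 117 [ 0.5628 -0.3741  0.0683] [ 0.553 -0.433  0.049] [ 0.575 -0.335  0.089] (array([ 560.5, -381. ]), array([ 9.8, 90.6]), 6.2)
servfoot 4 284 ((435.2778015136719, 15.935368537902832), 22.415454864501953) tip [nan nan nan]
bar 4 89 [ 0.5631 -0.3814  0.0667] [ 0.553 -0.429  0.048] [ 0.575 -0.336  0.089] (array([ 560.8, -380.6]), array([ 8. , 88.6]), 7.8)
plates z 0.05993000630932788 all (array([ 614.5, -123.1]), array([116.2, 605.6]), 0.3)<stdin>:15: RuntimeWarning: Mean of empty slice.
  ret = um.true_divide(
```

```bash
python3 - <<'E'
from h import *
P,H,S=merged(["w1","w2","w3","w4"])
br=col(H,((15,100,40),(32,255,255)))
t=br&(abs(P[:,2]-.060)<.003)&(P[:,1]>-.27)&(P[:,1]<.13)&(P[:,0]>.53)
print(rect(P[t,:2]))
for s in range(4):
    q=P[t&(S==s),:2]
    m=np.zeros((300,500),np.uint8); ij=np.round((q-[.5,-.3])*1000).astype(int); ok=(ij>=0).all(1)&(ij[:,0]<300)&(ij[:,1]<500); m[ij[ok,0],ij[ok,1]]=1
    m=cv2.morphologyEx(m,cv2.MORPH_CLOSE,np.ones((5,5),np.uint8))
    cs,_=cv2.findContours(m,cv2.RETR_EXTERNAL,cv2.CHAIN_APPROX_NONE)
    for c in cs:
        if cv2.contourArea(c)>3000:
            (a,b),sz,an=cv2.minAreaRect(c); print(s+1,"x %.1f y %.1f"%(500+b,-300+a),np.round(sz,1),round(an,1))
E
```

```text
(array([614.8, -66.2]), array([ 81.2, 364.2]), 6.2)
1 x 620.5 y -113.2 [80.4 81.2] 84.1
2 x 609.9 y -18.8 [80.1 79. ] 84.1
2 x 599.1 y 75.7 [80. 79.] 84.8
3 x 630.5 y -207.5 [79.2 78.5] 83.3
3 x 619.9 y -113.7 [78.7 78.2] 83.7
```

```bash
python3 - <<'E'
from h import *
P,H,S=merged(["w3","w4"])
k=col(H,BLUE)&(P[:,1]<-.31)&(P[:,1]>-.46)&(P[:,2]<.075)
q=P[k]; c=q.mean(0); n=np.linalg.svd(q-c,full_matrices=False)[2][2]; n*=np.sign(n[2])
print("panel",len(q),c.round(4),n.round(4),"tilt",np.degrees(np.arccos(n[2])),"yaw",np.degrees(np.arctan2(-n[1],-n[0])))
o=P[col(H,ORANGE)&(P[:,1]<-.3)&(P[:,2]>.06)]; 
d=(o-c)@n; print("bar above face: pctl",np.percentile(d,[5,50,95]).round(4), "bar z",np.percentile(o[:,2],[5,50,95]))
b=o[d>.025]; print(b.mean(0).round(4),rect(b[:,:2]))
for yaw in(97,): plan([.561,-.381,.20],yaw)
E
```

```text
panel 6587 [ 0.5179 -0.3862  0.0424] [-0.1425 -0.0158  0.9897] tilt 8.243311194810667 yaw 6.338709757241351
bar above face: pctl [0.0129 0.0292 0.0386] bar z [0.06204191 0.07839429 0.08810985]
[ 0.5596 -0.3668  0.0833] (array([ 560.6, -381. ]), array([ 9.8, 90.6]), 6.5)
dp [-0.2006, -0.0425, 0.0756] dr [0.0001, -0.0001, 0.2309] rows>=7.8
```

```bash
python3 -m handwheel '{"delta_pos":[[-0.2006,-0.0425,0.0756],[-0.2006,-0.0425,0.0756],[-0.2006,-0.0425,0.0756],[-0.2006,-0.0425,0.0756],[-0.2006,-0.0425,0.0756],[-0.2006,-0.0425,0.0756],[-0.2006,-0.0425,0.0756],[-0.2006,-0.0425,0.0756],[-0.2006,-0.0425,0.0756],[-0.2006,-0.0425,0.0756]],"dr":[[0,0,0.2325],[0,0,0.2325],[0,0,0.2325],[0,0,0.2325],[0,0,0.2325],[0,0,0.2325],[0,0,0.2325],[0,0,0.2325],[0,0,0.2325],[0,0,0.2325]],"grip":[1,1,1,1,1,1,1,1,1,1]}' | sed -n 2,3p
python3 -m handwheel '{"delta_pos":[[0,0,0.07],[0,0,0.141],[0,0,0.141],[0,0,0.141],[0,0,0.141],[0,0,0.141],[0,0,0.141],[0,0,0.141],[0,0,0.141],[0,0,0.141]],"dr":[[0,0,0],[0,0,0],[0,0,0],[0,0,0],[0,0,0],[0,0,0],[0,0,0],[0,0,0],[0,0,0],[0,0,0]],"grip":[1,1,1,1,0,0,0,0,0,0]}'
```

```text
eef_pos: [0.5609, -0.3827, 0.2002]
ee_rot: [180.0, -0.0, 96.5]
clock: 6.35
eef_pos: [0.5621, -0.3836, 0.0878]
ee_rot: [179.8, 0.0, 96.3]
force: [3.7, 1.4, 2.0]
grip_width: 0.116
grip_force: 58.6
```

```bash
python3 -m handwheel '{"delta_pos":[[0,-0.005,-0.009],[0,-0.0111,-0.0179],[0,-0.018,-0.0262],[0,-0.0251,-0.0343],[0,-0.0335,-0.0418],[0,-0.0425,-0.049],[0,-0.053,-0.0555],[0,-0.0644,-0.0616],[0,-0.0644,-0.0616],[0,-0.0644,-0.0616]],"dr":[[0,0,0],[0,0,0],[0,0,0],[0,0,0],[0,0,0],[0,0,0],[0,0,0],[0,0,0],[0,0,0],[0,0,0]],"grip":[0,0,0,0,0,0,0,0,0,0]}'
python3 -m handwheel '{"delta_pos":[[0,0,0],[0,0,0],[0,0,0],[0,0,0],[0,0,-0.12],[0,0,-0.12],[0,0,-0.12],[0,0,-0.12]],"dr":[[0,0,0],[0,0,0],[0,0,0],[0,0,0],[0,0,0],[0,0,0],[0,0,0],[0,0,0]],"grip":[1,1,1,1,1,1,1,1]}'
python3 snap.py w5; python3 - <<'E'
from h import *
import pickle
f=grab("top"); pickle.dump(f,open("t5.pkl","wb"))
for n in ["w5","t5"]:
    P,H,S=merged([n])
    k=col(H,BLUE)&(P[:,1]<-.31)&(P[:,1]>-.46)&(P[:,2]>.03)
    if k.sum()<50: continue
    q=P[k]; c=q.mean(0); m=np.linalg.svd(q-c,full_matrices=False)[2][2]; m*=np.sign(m[2])
    print(n,k.sum(),c.round(3),"tilt",np.degrees(np.arccos(m[2])))
plan([.434,-.164,.26],174)
E
```

```text
clock: 7.6
eef_pos: [0.5107, -0.3892, 0.1378]
ee_rot: [179.8, 0.1, 96.3]
force: [4.2, 3.4, 6.6]
grip_width: 0.115
grip_force: 59.0
clock: 8.6
eef_pos: [0.5089, -0.3889, 0.2314]
ee_rot: [-179.9, -0.1, 96.3]
force: [-0.4, 0.3, -0.5]
grip_width: 1.0
grip_force: 0.0
w5 [ 0.5087 -0.3886  0.2307] [-1.7988e+02 -1.4000e-01  9.6310e+01] 8.65
w5 2882 [ 0.499 -0.383  0.067] tilt 47.11468873782939
t5 415 [ 0.494 -0.387  0.066] tilt 47.267138148269765
dp [0.2895, -0.0621, -0.036] dr [-0.0, -0.0006, -0.2158] rows>=7.3
```

Panel now measures about 47° (0.823 rad), within tolerance. Next is the first candle, the right one on rack 2.

```bash
cat > cand.py <<'E'
import sys
from h import *
# cand.py gx gy [zlo zhi]: blue top-face rectangle near guess in a fresh wrist picture; plan of grasp
gx,gy=float(sys.argv[1]),float(sys.argv[2]); zl,zh=(float(a) for a in (sys.argv[3:5] or (.066,.077)))
f=grab("wrist"); P=cloud(f).reshape(-1,3); H=cv2.cvtColor(f["frame"],cv2.COLOR_BGR2HSV).reshape(-1,3).astype(int)
t=col(H,BLUE)&(P[:,2]>zl)&(P[:,2]<zh)&(np.hypot(P[:,0]-gx,P[:,1]-gy)<.045)
c,s,a=rect(P[t,:2]); yaw=a if s[0]>s[1] else a-90
o=arm.get_obs(); print("t",o["clock"],"tcp",o["eef_pos"].round(4),o["ee_rot"].round(2)); print("centre",c,"size",s,"yaw",yaw,"z",np.median(P[t,2]).round(4),t.sum())
T=180+yaw; T-=360*(T>180)
plan([c[0]/1000,c[1]/1000,.054],T)
E
python3 -c "
from h import *
plan([.429,-.210,.20],173.5)"
```

```text
dp [0.2328, -0.0744, 0.0389] dr [-0.0, -0.0006, -0.2144] rows>=7.2
```

```bash
python3 -m handwheel '{"delta_pos":[[0.2328,-0.0744,0.0389],[0.2328,-0.0744,0.0389],[0.2328,-0.0744,0.0389],[0.2328,-0.0744,0.0389],[0.2328,-0.0744,0.0389],[0.2328,-0.0744,0.0389],[0.2328,-0.0744,0.0389],[0.2328,-0.0744,0.0389],[0.2328,-0.0744,0.0389],[0.2328,-0.0744,0.0389]],"dr":[[0,0,-0.2144],[0,0,-0.2144],[0,0,-0.2144],[0,0,-0.2144],[0,0,-0.2144],[0,0,-0.2144],[0,0,-0.2144],[0,0,-0.2144],[0,0,-0.2144],[0,0,-0.2144]],"grip":[1,1,1,1,1,1,1,1,1,1]}' | sed -n 2,3p
python3 cand.py .429 -.210
```

```text
eef_pos: [0.4297, -0.2107, 0.2009]
ee_rot: [180.0, -0.0, 173.4]
t 10.0 tcp [ 0.4298 -0.2107  0.2011] [ 1.7999e+02 -2.0000e-02  1.7343e+02]
centre [ 428.6 -210. ] size [28.5 35.5] yaw -6.299999999999997 z 0.0717 676
dp [0.0015, 0.0007, 0.1838] dr [0.0, -0.0, -0.0008] rows>=2.4
```

```bash
python3 -m handwheel '{"delta_pos":[[0.0015,0.0007,0.08],[0.0015,0.0007,0.15],[0.0015,0.0007,0.1838],[0.0015,0.0007,0.1838],[0.0015,0.0007,0.1838],[0.0015,0.0007,0.1838],[0.0015,0.0007,0.1838],[0.0015,0.0007,0.1838],[0.0015,0.0007,0.1838]],"dr":[[0,0,0],[0,0,0],[0,0,0],[0,0,0],[0,0,0],[0,0,0],[0,0,0],[0,0,0],[0,0,0]],"grip":[1,1,1,1,0,0,0,0,0]}'
python3 -m handwheel '{"delta_pos":[[0,0,-0.04],[0,0,-0.1],[0,0,-0.18],[0,0,-0.18],[0,0,-0.18]],"dr":[[0,0,0],[0,0,0],[0,0,0],[0,0,0],[0,0,0]],"grip":[0,0,0,0,0]}'
python3 cand.py .429 -.210 .2 .225; python3 snap.py w6
python3 - <<'E'
from h import *
import pickle
f=pickle.load(open("w6.pkl","rb")); save(f,"w6.png",1.2)
plan([.6308,-.2077,.16],-173.7)
E
```

```text
clock: 11.12
eef_pos: [0.4294, -0.2105, 0.0554]
ee_rot: [-179.9, 0.1, 173.5]
force: [-0.1, 0.8, 6.7]
grip_width: 0.342
grip_force: 59.0
clock: 11.75
eef_pos: [0.4281, -0.2096, 0.1978]
ee_rot: [180.0, -0.0, 173.5]
force: [-0.7, 0.6, -0.7]
grip_width: 0.343
grip_force: 59.7
t 11.8 tcp [ 0.4276 -0.2093  0.1969] [ 1.7992e+02 -1.5000e-01  1.7349e+02]
centre [ 427.8 -208.6] size [30.  36.8] yaw -6.599999999999994 z 0.2139 3168
dp [-0.0006, 0.0006, 0.1786] dr [0.0002, -0.0004, 0.0003] rows>=2.3
w6 [ 0.4275 -0.2092  0.1964] [179.89  -0.2  173.49] 11.85
dp [-0.2525, 0.0305, 0.0447] dr [0.0004, -0.0005, -0.0356] rows>=3.3
```

View pics/w6.png

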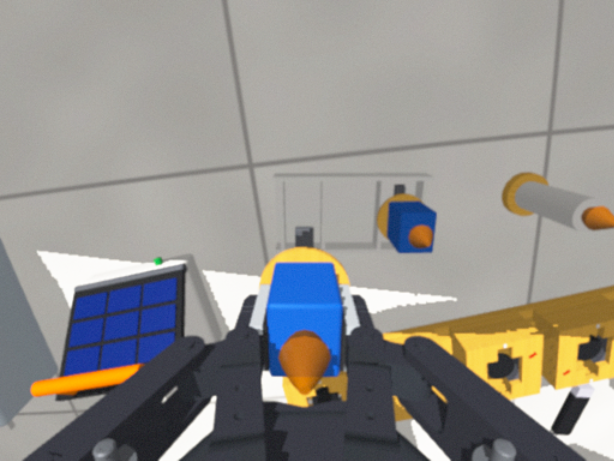

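Candle 1 is held square. Its top face is at about (300,290) and its centre matches the TCP to within 0.7 mm. Camera bias is therefore small, and I move to holder 1.

```bash
python3 -m handwheel '{"delta_pos":[[-0.2525,0.0302,0.0447],[-0.2525,0.0302,0.0447],[-0.2525,0.0302,0.0447],[-0.2525,0.0302,0.0447],[-0.2525,0.0302,0.0447],[-0.2525,0.0302,0.0447],[-0.2525,0.0302,0.0885],[-0.2525,0.0302,0.0885],[-0.2525,0.0302,0.0885]],"dr":[[0,0,-0.0356],[0,0,-0.0356],[0,0,-0.0356],[0,0,-0.0356],[0,0,-0.0356],[0,0,-0.0356],[0,0,-0.0356],[0,0,-0.0356],[0,0,-0.0356]],"grip":[0,0,0,0,0,0,0,0,0]}'
python3 snap.py w7
python3 - <<'E'
from h import *
import pickle
f=pickle.load(open("w7.pkl","rb")); save(f,"w7.png",1.2)
P,H,S=merged(["w7"]); br=col(H,((15,100,40),(32,255,255)))
t=br&(abs(P[:,2]-.060)<.003)&(P[:,1]>-.27)&(P[:,1]<.13)&(P[:,0]>.53)
q=P[t,:2]
m=np.zeros((300,500),np.uint8); ij=np.round((q-[.5,-.3])*1000).astype(int); m[ij[:,0],ij[:,1]]=1
m=cv2.morphologyEx(m,cv2.MORPH_CLOSE,np.ones((5,5),np.uint8))
cs,_=cv2.findContours(m,cv2.RETR_EXTERNAL,cv2.CHAIN_APPROX_NONE)
for c in cs:
  if cv2.contourArea(c)>2000:
    (a,b),sz,an=cv2.minAreaRect(c); print("x %.1f y %.1f"%(500+b,-300+a),np.round(sz,1),round(an,1))
E
```

```text
clock: 12.98
eef_pos: [0.6318, -0.2092, 0.1286]
ee_rot: [-180.0, 0.0, -173.7]
force: [1.2, -0.0, 0.2]
grip_width: 0.346
grip_force: 59.6
w7 [ 0.6323 -0.2094  0.129 ] [-1.7994e+02  1.1000e-01 -1.7372e+02] 13.03
x 625.3 y -208.4 [68.1 78.9] 83.8
x 620.5 y -113.4 [80.1 79.5] 84.0
x 610.2 y -23.1 [79.9 73.1] 83.0
```

View pics/w7.png

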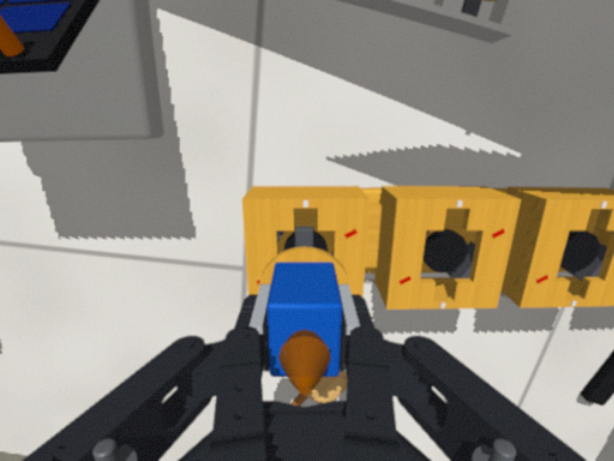

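Holder 1's slot mark is at (305,203), and the lug bar at (303,235) lines up with it. Re-plan and descend.

```bash
python3 - <<'E'
from h import *
o=arm.get_obs(); print(o["eef_pos"],o["ee_rot"])
plan([.6307,-.2083,.100],-173.7)
E
```

```text
[ 0.63234932 -0.20939667  0.12900895] [-1.79938441e+02  1.08942210e-01 -1.73717999e+02]
dp [0.002, 0.0016, 0.0363] dr [-0.0002, 0.0003, -0.0001] rows>=0.5
```

```bash
python3 -m handwheel '{"delta_pos":[[0.001,0.001,0],[0.001,0.001,0],[0.001,0.001,0.008],[0.001,0.001,0.016],[0.001,0.001,0.024],[0.001,0.001,0.033],[0.001,0.001,0.033],[0.001,0.001,0.033]],"dr":[[0,0,0],[0,0,0],[0,0,0],[0,0,0],[0,0,0],[0,0,0],[0,0,0],[0,0,0]],"grip":[0,0,0,0,0,0,0,0]}'
python3 -c "
from h import *
plan([.6307,-.2083,.087],-173.7)"
```

```text
clock: 14.02
eef_pos: [0.6311, -0.2081, 0.1013]
ee_rot: [180.0, -0.0, -173.7]
force: [-2.0, -0.1, 2.2]
grip_width: 0.343
grip_force: 60.0
dp [0.0006, -0.0002, 0.0179] dr [0.0, -0.0, 0.0] rows>=0.2
```

```bash
python3 -m handwheel '{"delta_pos":[[0,0,0.006],[0,0,0.012],[0,0,0.018],[0,0,0.018]],"dr":[[0,0,0],[0,0,0],[0,0,0],[0,0,0]],"grip":[0,0,0,0]}'
```

```text
clock: 14.52
eef_pos: [0.6315, -0.2083, 0.0894]
ee_rot: [-180.0, 0.1, -173.7]
force: [-4.9, 1.0, 15.8]
grip_width: 0.345
grip_force: 61.7
```

```bash
python3 -m handwheel '{"delta_pos":[[0,0,0],[0,0,0],[0,0,0],[0,0,0],[0,0,0],[0,0,0],[0,0,0],[0,0,0],[0,0,0]],"dr":[[0,0,0.025],[0,0,0.05],[0,0,0.075],[0,0,0.1],[0,0,0.125],[0,0,0.15],[0,0,0.175],[0,0,0.175],[0,0,0.175]],"grip":[0,0,0,0,0,0,0,0,0]}'
python3 -c "
from h import *
print(arm.get_obs()['wrist_torque'])"
```

```text
clock: 15.65
eef_pos: [0.6324, -0.209, 0.0894]
ee_rot: [179.9, 0.2, 123.3]
force: [-3.0, 0.5, 13.6]
grip_width: 0.344
grip_force: 61.6
[ 0.16950201  0.47721146 -0.10082665]
```

```bash
python3 -m handwheel '{"delta_pos":[[0,0,-0.004],[0,0,-0.008],[0,0,-0.008],[0,0,-0.008],[0,0,-0.008],[0,0,-0.008],[0,0,-0.07],[0,0,-0.14],[0,0,-0.14],[0,0,-0.14]],"dr":[[0,0,0],[0,0,0],[0,0,0],[0,0,0],[0,0,0],[0,0,0],[0,0,0],[0,0,0],[0,0,0],[0,0,0]],"grip":[0,0,1,1,1,1,1,1,1,1]}'
python3 cand.py .6308 -.208 .1 .125
python3 -c "
from h import *
plan([.439,-.1165,.20],174.5)"
```

```text
clock: 16.9
eef_pos: [0.6309, -0.208, 0.1983]
ee_rot: [-180.0, -0.0, 123.3]
force: [-0.9, 0.9, -0.1]
grip_width: 0.999
grip_force: 0.0
t 16.95 tcp [ 0.6304 -0.2078  0.1973] [-1.7992e+02 -1.3000e-01  1.2331e+02]
centre [ 632.4 -206.8] size [28.8 35.3] yaw -56.8 z 0.1096 950
dp [-0.0007, 0.003, 0.1791] dr [-0.0002, -0.0004, 0.0003] rows>=2.3
dp [0.2268, -0.1373, -0.0027] dr [-0.0, -0.0004, -0.1422] rows>=4.8
```

Candle 1 is locked: origin about 42 mm above the sill and turned 63°. On to candle 2.

```bash
python3 -m handwheel '{"delta_pos":[[0.2268,-0.1373,-0.0027],[0.2268,-0.1373,-0.0027],[0.2268,-0.1373,-0.0027],[0.2268,-0.1373,-0.0027],[0.2268,-0.1373,-0.0027],[0.2268,-0.1373,-0.0027],[0.2268,-0.1373,-0.0027],[0.2268,-0.1373,-0.0027],[0.2268,-0.1373,-0.0027]],"dr":[[0,0,-0.1422],[0,0,-0.1422],[0,0,-0.1422],[0,0,-0.1422],[0,0,-0.1422],[0,0,-0.1422],[0,0,-0.1422],[0,0,-0.1422],[0,0,-0.1422]],"grip":[1,1,1,1,1,1,1,1,1]}' | sed -n 2,3p
python3 cand.py .439 -.1165
```

```text
eef_pos: [0.44, -0.117, 0.2005]
ee_rot: [180.0, -0.0, 174.5]
t 18.125 tcp [ 0.44   -0.117   0.2006] [ 1.7999e+02 -2.0000e-02  1.7447e+02]
centre [ 439.  -116.1] size [27.6 34.9] yaw -4.900000000000006 z 0.0717 642
dp [0.0013, 0.0009, 0.1832] dr [0.0, -0.0001, -0.0017] rows>=2.3
```

```bash
python3 -m handwheel '{"delta_pos":[[0.0013,0.0009,0.08],[0.0013,0.0009,0.15],[0.0013,0.0009,0.1832],[0.0013,0.0009,0.1832],[0.0013,0.0009,0.1832],[0.0013,0.0009,0.1832],[0.0013,0.0009,0.1832],[0.0013,0.0009,0.1832],[0.0013,0.0009,0.1832]],"dr":[[0,0,-0.0017],[0,0,-0.0017],[0,0,-0.0017],[0,0,-0.0017],[0,0,-0.0017],[0,0,-0.0017],[0,0,-0.0017],[0,0,-0.0017],[0,0,-0.0017]],"grip":[1,1,1,1,0,0,0,0,0]}'|grep grip
python3 -m handwheel '{"delta_pos":[[0,0,-0.04],[0,0,-0.1],[0,0,-0.18],[0,0,-0.18],[0,0,-0.18],[0,0,-0.18],[0,0,-0.18]],"dr":[[0,0,0],[0,0,0],[0,0,0],[0,0,0],[0,0,0],[0,0,0],[0,0,0]],"grip":[0,0,0,0,0,0,0]}'
python3 cand.py .439 -.1165 .2 .225
python3 -c "
from h import *
plan([.6203,-.1138,.125],-173.7)"
```

```text
grip_width: 0.346
grip_force: 58.9
clock: 20.12
eef_pos: [0.438, -0.1157, 0.1967]
ee_rot: [179.9, -0.2, 175.1]
force: [0.0, 0.3, -0.4]
grip_width: 0.345
grip_force: 59.6
t 20.175 tcp [ 0.4383 -0.1158  0.1969] [ 1.7994e+02 -1.6000e-01  1.7511e+02]
centre [ 437.4 -114.7] size [30.1 35.6] yaw -5.099999999999994 z 0.2129 3128
dp [0.0007, 0.0011, 0.1786] dr [0.0002, -0.0004, 0.0006] rows>=2.3
dp [-0.2268, 0.0218, 0.0893] dr [0.0002, -0.0004, -0.0311] rows>=3.1
```

```bash
python3 -m handwheel '{"delta_pos":[[-0.2273,0.0218,0.03],[-0.2273,0.0218,0.03],[-0.2273,0.0218,0.03],[-0.2273,0.0218,0.03],[-0.2273,0.0218,0.03],[-0.2273,0.0218,0.06],[-0.2273,0.0218,0.088],[-0.2273,0.0218,0.088],[-0.2273,0.0218,0.088],[-0.2273,0.0218,0.088],[-0.2273,0.0218,0.088]],"dr":[[0,0,-0.0311],[0,0,-0.0311],[0,0,-0.0311],[0,0,-0.0311],[0,0,-0.0311],[0,0,-0.0311],[0,0,-0.0311],[0,0,-0.0311],[0,0,-0.0311],[0,0,-0.0311],[0,0,-0.0311]],"grip":[0,0,0,0,0,0,0,0,0,0,0]}'
python3 -c "
from h import *
plan([.6208,-.1138,.101],-173.7)"
```

```text
clock: 21.55
eef_pos: [0.6219, -0.1143, 0.1288]
ee_rot: [-180.0, 0.1, -173.7]
force: [0.1, 0.8, -0.8]
grip_width: 0.346
grip_force: 59.5
dp [0.0014, 0.0008, 0.0347] dr [-0.0001, 0.0002, 0.0] rows>=0.4
```

```bash
python3 -m handwheel '{"delta_pos":[[0.001,0.0006,0],[0.001,0.0006,0.008],[0.001,0.0006,0.016],[0.001,0.0006,0.024],[0.001,0.0006,0.032],[0.001,0.0006,0.032],[0.001,0.0006,0.032]],"dr":[[0,0,0],[0,0,0],[0,0,0],[0,0,0],[0,0,0],[0,0,0],[0,0,0]],"grip":[0,0,0,0,0,0,0]}'
python3 -m handwheel '{"delta_pos":[[0,0,0.006],[0,0,0.012],[0,0,0.018],[0,0,0.018]],"dr":[[0,0,0],[0,0,0],[0,0,0],[0,0,0]],"grip":[0,0,0,0]}'
```

```text
clock: 22.42
eef_pos: [0.6205, -0.1137, 0.1024]
ee_rot: [180.0, -0.0, -173.7]
force: [-1.5, 0.3, 0.3]
grip_width: 0.343
grip_force: 59.8
clock: 22.92
eef_pos: [0.621, -0.1139, 0.0894]
ee_rot: [-180.0, 0.1, -173.7]
force: [-3.3, 0.9, 11.4]
grip_width: 0.344
grip_force: 61.1
```

```bash
python3 -m handwheel '{"delta_pos":[[0,0,0.001],[0,0,0.001],[0,0,0.001],[0,0,0.001],[0,0,0.001],[0,0,0.001],[0,0,0.001],[0,0,0.001],[0,0,0.001]],"dr":[[0,0,0.025],[0,0,0.05],[0,0,0.075],[0,0,0.1],[0,0,0.125],[0,0,0.15],[0,0,0.175],[0,0,0.175],[0,0,0.175]],"grip":[0,0,0,0,0,0,0,0,0]}'
python3 -m handwheel '{"delta_pos":[[0,0,-0.004],[0,0,-0.008],[0,0,-0.008],[0,0,-0.008],[0,0,-0.008],[0,0,-0.008],[0,0,-0.07],[0,0,-0.14],[0,0,-0.14],[0,0,-0.14]],"dr":[[0,0,0],[0,0,0],[0,0,0],[0,0,0],[0,0,0],[0,0,0],[0,0,0],[0,0,0],[0,0,0],[0,0,0]],"grip":[0,0,1,1,1,1,1,1,1,1]}'|grep -v grip
python3 cand.py .6208 -.114 .1 .13
python3 -c "
from h import *
plan([.4430,.1660,.20],-166.3)"
```

```text
clock: 24.05
eef_pos: [0.6221, -0.1143, 0.0894]
ee_rot: [179.8, 0.2, 123.3]
force: [-1.9, -0.4, 13.2]
grip_width: 0.341
grip_force: 61.4
clock: 25.3
eef_pos: [0.6202, -0.1137, 0.1987]
ee_rot: [-180.0, -0.0, 123.3]
force: [-0.5, 0.6, 0.8]
t 25.35 tcp [ 0.6198 -0.1135  0.1977] [-1.7991e+02 -1.1000e-01  1.2331e+02]
centre [ 622.  -112.4] size [28.8 35.5] yaw -56.3 z 0.1096 953
dp [-0.0007, 0.0034, 0.1797] dr [-0.0002, -0.0003, -0.0011] rows>=2.3
dp [0.4133, 0.0072, -0.002] dr [-0.0, -0.0004, -0.1955] rows>=6.6
```

Candle 2 is locked too. Next is rack 1's inner candle.

```bash
python3 -m handwheel '{"delta_pos":[[0.4133,0.0072,-0.002],[0.4133,0.0072,-0.002],[0.4133,0.0072,-0.002],[0.4133,0.0072,-0.002],[0.4133,0.0072,-0.002],[0.4133,0.0072,-0.002],[0.4133,0.0072,-0.002],[0.4133,0.0072,-0.002],[0.4133,0.0072,-0.002],[0.4133,0.0072,-0.002]],"dr":[[0,0,-0.1955],[0,0,-0.1955],[0,0,-0.1955],[0,0,-0.1955],[0,0,-0.1955],[0,0,-0.1955],[0,0,-0.1955],[0,0,-0.1955],[0,0,-0.1955],[0,0,-0.1955]],"grip":[1,1,1,1,1,1,1,1,1,1]}' | sed -n 2,3p
python3 cand.py .443 .166; python3 cand.py .418 .257|grep centre
```

```text
eef_pos: [0.444, 0.1653, 0.2002]
ee_rot: [180.0, -0.0, -166.4]
t 26.65 tcp [0.444  0.1653 0.2003] [ 1.7999e+02 -3.0000e-02 -1.6639e+02]
centre [443.3 166.5] size [35.4 28. ] yaw 13.8 z 0.0717 649
dp [0.0004, 0.0016, 0.1829] dr [0.0, -0.0001, -0.0005] rows>=2.3
centre [417.6 256.3] size [35.  29.4] yaw 14.1 z 0.0716 692
```

```bash
python3 -m handwheel '{"delta_pos":[[0.0008,0.0014,0.08],[0.0008,0.0014,0.15],[0.0008,0.0014,0.1835],[0.0008,0.0014,0.1835],[0.0008,0.0014,0.1835],[0.0008,0.0014,0.1835],[0.0008,0.0014,0.1835],[0.0008,0.0014,0.1835],[0.0008,0.0014,0.1835]],"dr":[[0,0,0],[0,0,0],[0,0,0],[0,0,0],[0,0,0],[0,0,0],[0,0,0],[0,0,0],[0,0,0]],"grip":[1,1,1,1,0,0,0,0,0]}'|grep grip
python3 -m handwheel '{"delta_pos":[[0,0,-0.04],[0,0,-0.1],[0,0,-0.18],[0,0,-0.18],[0,0,-0.18],[0,0,-0.18],[0,0,-0.18]],"dr":[[0,0,0],[0,0,0],[0,0,0],[0,0,0],[0,0,0],[0,0,0],[0,0,0]],"grip":[0,0,0,0,0,0,0]}'|grep grip
python3 cand.py .443 .1665 .2 .225
python3 -c "
from h import *
plan([.6100,-.0192,.125],-173.7)"
```

```text
grip_width: 0.343
grip_force: 59.0
grip_width: 0.344
grip_force: 59.6
t 28.75 tcp [0.4424 0.1665 0.1965] [ 1.7999e+02 -1.6000e-01 -1.6631e+02]
centre [441.4 166.5] size [36.3 30.6] yaw 14.2 z 0.2128 3144
dp [0.0006, 0.0003, 0.1781] dr [0.0, -0.0005, -0.0014] rows>=2.3
dp [-0.1489, -0.2751, 0.0889] dr [-0.0, -0.0005, 0.0205] rows>=4.2
```

```bash
python3 -m handwheel '{"delta_pos":[[-0.1495,-0.2751,0],[-0.1495,-0.2751,0],[-0.1495,-0.2751,0],[-0.1495,-0.2751,0],[-0.1495,-0.2751,0],[-0.1495,-0.2751,0.03],[-0.1495,-0.2751,0.06],[-0.1495,-0.2751,0.088],[-0.1495,-0.2751,0.088],[-0.1495,-0.2751,0.088],[-0.1495,-0.2751,0.088],[-0.1495,-0.2751,0.088]],"dr":[[0,0,0.0205],[0,0,0.0205],[0,0,0.0205],[0,0,0.0205],[0,0,0.0205],[0,0,0.0205],[0,0,0.0205],[0,0,0.0205],[0,0,0.0205],[0,0,0.0205],[0,0,0.0205],[0,0,0.0205]],"grip":[0,0,0,0,0,0,0,0,0,0,0,0]}'
python3 -c "
from h import *
plan([.6105,-.0192,.101],-173.7)"
```

```text
clock: 30.25
eef_pos: [0.6118, -0.0189, 0.1283]
ee_rot: [-180.0, 0.1, -173.7]
force: [0.1, -0.4, -0.5]
grip_width: 0.341
grip_force: 59.9
dp [0.0017, -0.0002, 0.0342] dr [-0.0001, 0.0003, 0.0] rows>=0.4
```

```bash
python3 -m handwheel '{"delta_pos":[[0.0012,-0.0002,0],[0.0012,-0.0002,0.008],[0.0012,-0.0002,0.016],[0.0012,-0.0002,0.024],[0.0012,-0.0002,0.032],[0.0012,-0.0002,0.032],[0.0012,-0.0002,0.032]],"dr":[[0,0,0],[0,0,0],[0,0,0],[0,0,0],[0,0,0],[0,0,0],[0,0,0]],"grip":[0,0,0,0,0,0,0]}'
python3 -m handwheel '{"delta_pos":[[0,0,0.006],[0,0,0.012],[0,0,0.018],[0,0,0.018]],"dr":[[0,0,0],[0,0,0],[0,0,0],[0,0,0]],"grip":[0,0,0,0]}'
```

```text
clock: 31.12
eef_pos: [0.6102, -0.0191, 0.102]
ee_rot: [180.0, -0.0, -173.7]
force: [-1.4, -0.6, 1.7]
grip_width: 0.339
grip_force: 60.2
clock: 31.62
eef_pos: [0.6107, -0.0192, 0.0891]
ee_rot: [-180.0, 0.1, -173.7]
force: [-3.3, 0.3, 12.5]
grip_width: 0.345
grip_force: 61.6
```

```bash
python3 -m handwheel '{"delta_pos":[[0,0,0.001],[0,0,0.001],[0,0,0.001],[0,0,0.001],[0,0,0.001],[0,0,0.001],[0,0,0.001],[0,0,0.001],[0,0,0.001]],"dr":[[0,0,0.025],[0,0,0.05],[0,0,0.075],[0,0,0.1],[0,0,0.125],[0,0,0.15],[0,0,0.175],[0,0,0.175],[0,0,0.175]],"grip":[0,0,0,0,0,0,0,0,0]}'
python3 -m handwheel '{"delta_pos":[[0,0,-0.004],[0,0,-0.008],[0,0,-0.008],[0,0,-0.008],[0,0,-0.008],[0,0,-0.008],[0,0,-0.07],[0,0,-0.14],[0,0,-0.14],[0,0,-0.14]],"dr":[[0,0,0],[0,0,0],[0,0,0],[0,0,0],[0,0,0],[0,0,0],[0,0,0],[0,0,0],[0,0,0],[0,0,0]],"grip":[0,0,1,1,1,1,1,1,1,1]}'|grep -v grip
python3 cand.py .6105 -.019 .1 .13
python3 -c "
from h import *
plan([.4176,.2563,.20],-166)"
```

```text
clock: 32.75
eef_pos: [0.6117, -0.0193, 0.089]
ee_rot: [179.8, 0.1, 123.3]
force: [-3.5, -0.0, 13.1]
grip_width: 0.342
grip_force: 61.9
clock: 34.0
eef_pos: [0.6099, -0.0191, 0.1983]
ee_rot: [-180.0, -0.0, 123.3]
force: [0.1, 0.6, 0.1]
t 34.05 tcp [ 0.6094 -0.019   0.1974] [-1.7990e+02 -1.0000e-01  1.2331e+02]
centre [611.7 -17.1] size [28.6 36.1] yaw -57.7 z 0.1097 952
dp [0.0001, 0.004, 0.1792] dr [-0.0003, -0.0003, 0.0028] rows>=2.3
dp [0.4193, -0.0114, -0.0025] dr [-0.0001, -0.0004, -0.1964] rows>=6.6
```

Candle 3 is locked. Next is the fourth candle.

```bash
python3 -m handwheel '{"delta_pos":[[0.4193,-0.0114,-0.0025],[0.4193,-0.0114,-0.0025],[0.4193,-0.0114,-0.0025],[0.4193,-0.0114,-0.0025],[0.4193,-0.0114,-0.0025],[0.4193,-0.0114,-0.0025],[0.4193,-0.0114,-0.0025],[0.4193,-0.0114,-0.0025],[0.4193,-0.0114,-0.0025],[0.4193,-0.0114,-0.0025]],"dr":[[0,0,-0.1964],[0,0,-0.1964],[0,0,-0.1964],[0,0,-0.1964],[0,0,-0.1964],[0,0,-0.1964],[0,0,-0.1964],[0,0,-0.1964],[0,0,-0.1964],[0,0,-0.1964]],"grip":[1,1,1,1,1,1,1,1,1,1]}' | sed -n 2,3p
python3 cand.py .418 .257
```

```text
eef_pos: [0.4187, 0.2557, 0.2002]
ee_rot: [-180.0, -0.0, -166.1]
t 35.35 tcp [0.4187 0.2558 0.2003] [-1.8000e+02 -3.0000e-02 -1.6607e+02]
centre [417.9 257.8] size [35.9 28. ] yaw 13.2 z 0.0716 639
dp [0.0003, 0.0027, 0.1829] dr [-0.0, -0.0001, 0.002] rows>=2.3
```

```bash
python3 -m handwheel '{"delta_pos":[[0.0008,0.002,0.08],[0.0008,0.002,0.15],[0.0008,0.002,0.1835],[0.0008,0.002,0.1835],[0.0008,0.002,0.1835],[0.0008,0.002,0.1835],[0.0008,0.002,0.1835],[0.0008,0.002,0.1835],[0.0008,0.002,0.1835]],"dr":[[0,0,0],[0,0,0],[0,0,0],[0,0,0],[0,0,0],[0,0,0],[0,0,0],[0,0,0],[0,0,0]],"grip":[1,1,1,1,0,0,0,0,0]}'|grep grip
python3 -m handwheel '{"delta_pos":[[0,0,-0.04],[0,0,-0.1],[0,0,-0.18],[0,0,-0.18],[0,0,-0.18],[0,0,-0.18],[0,0,-0.18]],"dr":[[0,0,0],[0,0,0],[0,0,0],[0,0,0],[0,0,0],[0,0,0],[0,0,0]],"grip":[0,0,0,0,0,0,0]}'|grep grip
python3 cand.py .418 .257 .2 .225
python3 -c "
from h import *
plan([.5999,.0753,.125],-173.7)"
```

```text
grip_width: 0.344
grip_force: 59.0
grip_width: 0.341
grip_force: 59.5
t 37.4 tcp [0.417  0.2573 0.1965] [-1.7998e+02 -1.5000e-01 -1.6598e+02]
centre [416.3 257.3] size [36.7 30.6] yaw 13.8 z 0.2128 3125
dp [0.0003, 0.0003, 0.1782] dr [-0.0001, -0.0004, 0.0006] rows>=2.3
dp [-0.167, -0.276, 0.0891] dr [-0.0001, -0.0004, 0.0214] rows>=4.3
```

```bash
python3 -m handwheel '{"delta_pos":[[-0.167,-0.276,0],[-0.167,-0.276,0],[-0.167,-0.276,0],[-0.167,-0.276,0],[-0.167,-0.276,0],[-0.167,-0.276,0.03],[-0.167,-0.276,0.06],[-0.167,-0.276,0.088],[-0.167,-0.276,0.088],[-0.167,-0.276,0.088],[-0.167,-0.276,0.088],[-0.167,-0.276,0.088]],"dr":[[0,0,0.0214],[0,0,0.0214],[0,0,0.0214],[0,0,0.0214],[0,0,0.0214],[0,0,0.0214],[0,0,0.0214],[0,0,0.0214],[0,0,0.0214],[0,0,0.0214],[0,0,0.0214],[0,0,0.0214]],"grip":[0,0,0,0,0,0,0,0,0,0,0,0]}'
python3 -c "
from h import *
plan([.5999,.0753,.101],-173.7)"
```

```text
clock: 38.9
eef_pos: [0.6011, 0.0758, 0.1284]
ee_rot: [-180.0, 0.1, -173.7]
force: [0.4, 0.5, -1.3]
grip_width: 0.343
grip_force: 59.7
dp [0.0016, -0.0005, 0.0342] dr [-0.0, 0.0003, 0.0] rows>=0.4
```

```bash
python3 -m handwheel '{"delta_pos":[[0.0011,-0.0005,0],[0.0011,-0.0005,0.008],[0.0011,-0.0005,0.016],[0.0011,-0.0005,0.024],[0.0011,-0.0005,0.032],[0.0011,-0.0005,0.032],[0.0011,-0.0005,0.032]],"dr":[[0,0,0],[0,0,0],[0,0,0],[0,0,0],[0,0,0],[0,0,0],[0,0,0]],"grip":[0,0,0,0,0,0,0]}'
python3 -m handwheel '{"delta_pos":[[0,0,0.006],[0,0,0.012],[0,0,0.018],[0,0,0.018]],"dr":[[0,0,0],[0,0,0],[0,0,0],[0,0,0]],"grip":[0,0,0,0]}'
```

```text
clock: 39.78
eef_pos: [0.5996, 0.0752, 0.102]
ee_rot: [180.0, -0.0, -173.7]
force: [-1.6, -0.1, 1.4]
grip_width: 0.341
grip_force: 60.1
clock: 40.28
eef_pos: [0.6001, 0.0752, 0.0891]
ee_rot: [-180.0, 0.1, -173.7]
force: [-3.8, -1.0, 13.0]
grip_width: 0.343
grip_force: 61.4
```

```bash
python3 -m handwheel '{"delta_pos":[[0,0,0.001],[0,0,0.001],[0,0,0.001],[0,0,0.001],[0,0,0.001],[0,0,0.001],[0,0,0.001],[0,0,0.001],[0,0,0.001]],"dr":[[0,0,0.025],[0,0,0.05],[0,0,0.075],[0,0,0.1],[0,0,0.125],[0,0,0.15],[0,0,0.175],[0,0,0.175],[0,0,0.175]],"grip":[0,0,0,0,0,0,0,0,0]}'
python3 -m handwheel '{"delta_pos":[[0,0,-0.004],[0,0,-0.008],[0,0,-0.008],[0,0,-0.008],[0,0,-0.008],[0,0,-0.008],[0,0,-0.07],[0,0,-0.14],[0,0,-0.16],[0,0,-0.16]],"dr":[[0,0,0],[0,0,0],[0,0,0],[0,0,0],[0,0,0],[0,0,0],[0,0,0],[0,0,0],[0,0,0],[0,0,0]],"grip":[0,0,1,1,1,1,1,1,1,1]}'|grep -v grip
python3 cand.py .6 .076 .1 .13
python3 -c "
from h import *
plan([.434,.0175,.22],180)"
```

```text
clock: 41.4
eef_pos: [0.601, 0.0755, 0.089]
ee_rot: [179.8, 0.1, 123.3]
force: [-3.0, 0.6, 14.5]
grip_width: 0.344
grip_force: 61.8
clock: 42.65
eef_pos: [0.6002, 0.0752, 0.2156]
ee_rot: [179.9, 0.1, 123.3]
force: [0.4, 0.4, 0.3]
t 42.7 tcp [0.5992 0.0752 0.2139] [-1.7995e+02 -4.0000e-02  1.2331e+02]
centre [601.1  77.4] size [28.3 36. ] yaw -56.3 z 0.1096 826
dp [0.0009, 0.0037, 0.1998] dr [-0.0001, -0.0001, -0.0011] rows>=2.6
dp [0.0532, -0.2122, -0.0074] dr [-0.0001, -0.0002, -0.1575] rows>=5.3
```

All four candles are locked. Next is the servant, starting with a look from above.

```bash
python3 -m handwheel '{"delta_pos":[[0.0532,-0.2122,-0.0074],[0.0532,-0.2122,-0.0074],[0.0532,-0.2122,-0.0074],[0.0532,-0.2122,-0.0074],[0.0532,-0.2122,-0.0074],[0.0532,-0.2122,-0.0074],[0.0532,-0.2122,-0.0074],[0.0532,-0.2122,-0.0074],[0.0532,-0.2122,-0.0074],[0.0532,-0.2122,-0.0074]],"dr":[[0,0,-0.1575],[0,0,-0.1575],[0,0,-0.1575],[0,0,-0.1575],[0,0,-0.1575],[0,0,-0.1575],[0,0,-0.1575],[0,0,-0.1575],[0,0,-0.1575],[0,0,-0.1575]],"grip":[1,1,1,1,1,1,1,1,1,1]}' | sed -n 2,3p
python3 snap.py w8
python3 - <<'E'
from h import *
P,H,S=merged(["w8"]); near=np.hypot(P[:,0]-.434,P[:,1]-.017)<.05
br=col(H,((15,100,40),(32,255,255)))
ft=near&br&(abs(P[:,2]-.01)<.004); tp=near&(abs(P[:,2]-.085)<.003); tip=near&(P[:,2]>.098)
C=lambda k:(k.sum(),[np.round(v,1) for v in cv2.minEnclosingCircle((P[k,:2]*1000).astype(np.float32))])
print("foot",C(ft),"shoulder",C(tp),"tip",C(tip),P[near,2].max())
plan([.4342,.0175,.066],180)
E
```

```text
eef_pos: [0.4345, 0.0175, 0.2204]
ee_rot: [180.0, -0.0, -180.0]
w8 [0.4346 0.0176 0.2205] [ 1.7999e+02 -1.0000e-02 -1.7999e+02] 44.0
foot (np.int64(348), [array([434.9,  17.3]), np.float64(21.6)]) shoulder (np.int64(282), [array([435.5,  17.7]), np.float64(14.3)]) tip (np.int64(181), [array([435.1,  17.5]), np.float64(7.8)]) 0.11060994950477399
dp [0.0004, -0.0001, 0.1931] dr [0.0, -0.0, 0.0] rows>=2.5
```

```bash
python3 -m handwheel '{"delta_pos":[[-0.0006,0,0.07],[-0.0006,0,0.14],[-0.0006,0,0.1931],[-0.0006,0,0.1931],[-0.0006,0,0.1931],[-0.0006,0,0.1931],[-0.0006,0,0.1931],[-0.0006,0,0.1931],[-0.0006,0,0.1931],[-0.0006,0,0.1931]],"dr":[[0,0,0],[0,0,0],[0,0,0],[0,0,0],[0,0,0],[0,0,0],[0,0,0],[0,0,0],[0,0,0],[0,0,0]],"grip":[1,1,1,1,1,0,0,0,0,0]}'
python3 -c "
from h import *
print(arm.get_obs()['eef_pos'])"
python3 -m handwheel '{"delta_pos":[[0,0,-0.04],[0,0,-0.1],[0,0,-0.18],[0,0,-0.2],[0,0,-0.2],[0,0,-0.2],[0,0,-0.2],[0,0,-0.2]],"dr":[[0,0,0],[0,0,0],[0,0,0],[0,0,0],[0,0,0],[0,0,0],[0,0,0],[0,0,0]],"grip":[0,0,0,0,0,0,0,0]}'
python3 snap.py w9; python3 - <<'E'
from h import *
import pickle
P,H,S=merged(["w9"]);
f=pickle.load(open("w9.pkl","rb")); save(f,"w9.png",1.2)
Q=cloud(f).reshape(-1,3); o=arm.get_obs()["eef_pos"]; k=(np.hypot(Q[:,0]-o[0],Q[:,1]-o[1])<.014)&(Q[:,2]>o[2]+.015)
print("max z above tcp",Q[k,2].max()-o[2])
plan([.5887,.1695,.205],180)
E
```

```text
clock: 45.25
eef_pos: [0.4355, 0.0175, 0.0668]
ee_rot: [-180.0, 0.1, -180.0]
force: [0.1, -0.8, 6.7]
grip_width: 0.312
grip_force: 58.5
[0.43552841 0.01745148 0.06676322]
clock: 46.25
eef_pos: [0.4346, 0.0176, 0.225]
ee_rot: [180.0, -0.1, -180.0]
force: [-0.7, 0.2, -1.3]
grip_width: 0.315
grip_force: 59.3
w9 [0.4347 0.0175 0.2252] [ 1.7998e+02 -1.0000e-01 -1.7999e+02] 46.3
max z above tcp 0.07227799075548008
dp [-0.1925, 0.1899, 0.025] dr [0.0, -0.0003, 0.0] rows>=3.5
```

View pics/w9.png

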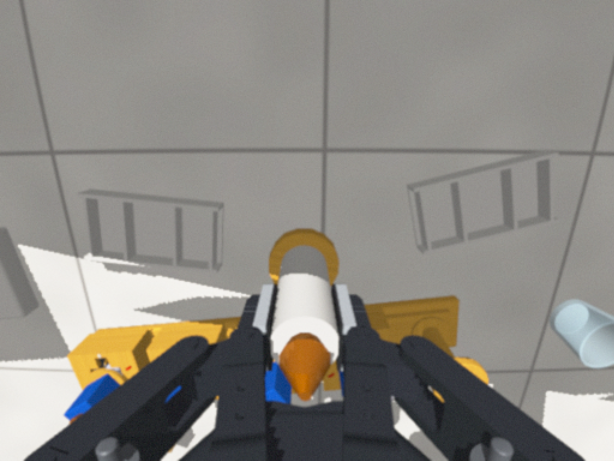

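The servant is held upright at (305,300), and both racks are empty. Move it over the pedestal.

```bash
python3 -m handwheel '{"delta_pos":[[-0.1915,0.1899,0.01],[-0.1915,0.1899,0.01],[-0.1915,0.1899,0.01],[-0.1915,0.1899,0.01],[-0.1915,0.1899,0.01],[-0.1915,0.1899,0.025],[-0.1915,0.1899,0.025],[-0.1915,0.1899,0.025],[-0.1915,0.1899,0.025],[-0.1915,0.1899,0.025]],"dr":[[0,0,0],[0,0,0],[0,0,0],[0,0,0],[0,0,0],[0,0,0],[0,0,0],[0,0,0],[0,0,0],[0,0,0]],"grip":[0,0,0,0,0,0,0,0,0,0]}'
python3 snap.py w10; python3 - <<'E'
from h import *
import pickle
f=pickle.load(open("w10.pkl","rb")); save(f,"w10.png",1.2)
P,H,S=merged(["w10"]); br=col(H,((15,100,40),(32,255,255)))
t=br&(abs(P[:,2]-.110)<.004)&(abs(P[:,1]-.17)<.06); q=(P[t,:2]*1000).astype(np.float32)
print(len(q),"min",q.min(0),"max",q.max(0))
plan([.5887,.1695,.1765],180)
E
```

```text
clock: 47.55
eef_pos: [0.5883, 0.1693, 0.2066]
ee_rot: [180.0, 0.0, 180.0]
force: [0.3, 0.1, -1.0]
grip_width: 0.312
grip_force: 59.6
w10 [0.5883 0.1693 0.2065] [1.7999e+02 4.0000e-02 1.8000e+02] 47.6
1036 min [562.0408  143.35167] max [597.9302  196.38292]
dp [-0.0005, 0.0002, 0.0374] dr [0.0, 0.0001, -0.0] rows>=0.5
```

View pics/w10.png

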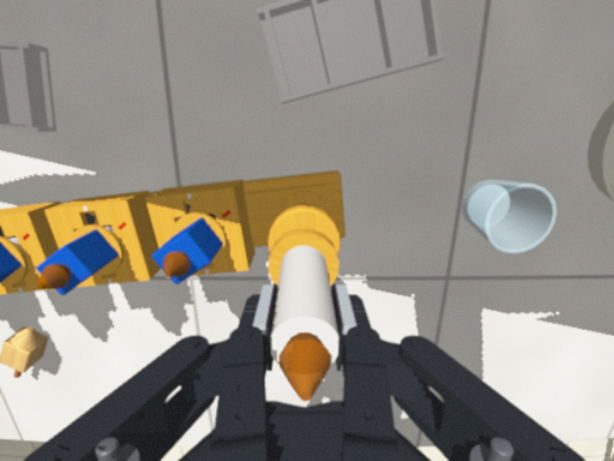

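The pedestal rim spans x from 562 mm and y 143–196 mm, so its centre is about (589,169.9). The servant's foot at (303,240) is over it. Lower it.

```bash
python3 -m handwheel '{"delta_pos":[[-0.0008,0.0005,0.012],[-0.0008,0.0005,0.024],[-0.0008,0.0005,0.031],[-0.0008,0.0005,0.0345],[-0.0008,0.0005,0.036],[-0.0008,0.0005,0.036],[-0.0008,0.0005,0.036]],"dr":[[0,0,0],[0,0,0],[0,0,0],[0,0,0],[0,0,0],[0,0,0],[0,0,0]],"grip":[0,0,0,0,0,0,0]}'
```

```text
clock: 48.48
eef_pos: [0.5891, 0.1699, 0.1776]
ee_rot: [180.0, 0.0, -180.0]
force: [0.2, -0.2, -0.7]
grip_width: 0.31
grip_force: 59.6
```

Not yet in contact; go down about 1.5 mm more, then release.

```bash
python3 -m handwheel '{"delta_pos":[[0,0,0.001],[0,0,0.0018],[0,0,0.0018],[0,0,0.0018]],"dr":[[0,0,0],[0,0,0],[0,0,0],[0,0,0]],"grip":[0,0,0,0]}'
```

```text
clock: 48.98
eef_pos: [0.5891, 0.1699, 0.1768]
ee_rot: [180.0, 0.1, -180.0]
force: [-1.0, 0.1, 5.3]
grip_width: 0.309
grip_force: 60.3
```

```bash
python3 -m handwheel '{"delta_pos":[[0,0,0],[0,0,0],[0,0,0],[0,0,0],[0,0,-0.04],[0,0,-0.08],[0,0,-0.14],[0,0,-0.16],[0,0,-0.16],[0,0,-0.16],[0,0,-0.16]],"dr":[[0,0,0],[0,0,0],[0,0,0],[0,0,0],[0,0,0],[0,0,0],[0,0,0],[0,0,0],[0,0,0],[0,0,0],[0,0,0]],"grip":[1,1,1,1,1,1,1,1,1,1,1]}'
python3 snap.py w11; python3 - <<'E'
from h import *
import pickle
f=pickle.load(open("w11.pkl","rb")); save(f,"w11.png",1.2)
P=cloud(f).reshape(-1,3); H=cv2.cvtColor(f["frame"],cv2.COLOR_BGR2HSV).reshape(-1,3).astype(int)
near=np.hypot(P[:,0]-.589,P[:,1]-.17)<.04; br=col(H,((15,100,40),(32,255,255)))
C=lambda k:(k.sum(),[np.round(v,1) for v in cv2.minEnclosingCircle((P[k,:2]*1000).astype(np.float32))])
for n,k in dict(foot=near&br&(abs(P[:,2]-.12)<.003),shoulder=near&(abs(P[:,2]-.195)<.003),tip=near&(P[:,2]>.21),ped=near&br&(abs(P[:,2]-.11)<.003)).items(): print(n,C(k) if k.any() else 0)
b=col(H,BLUE)
for g in [(.631,-.208),(.6205,-.114),(.61,-.019),(.5995,.075)]:
    k=b&(np.hypot(P[:,0]-g[0],P[:,1]-g[1])<.03)&(P[:,2]>.1)&(P[:,2]<.13)
    if k.sum()>50: print(g,k.sum(),np.percentile(P[k,2],[50,90]).round(4))
T=grab("top"); pickle.dump(T,open("t6.pkl","wb")); P,H,S=merged(["t6"])
k=col(H,BLUE)&(P[:,1]<-.31)&(P[:,1]>-.46)&(P[:,2]>.03); q=P[k]; c=q.mean(0); m=np.linalg.svd(q-c,full_matrices=False)[2][2]; print("panel",np.degrees(np.arccos(abs(m[2]))))
for g in [(.631,-.208),(.6205,-.114),(.61,-.019),(.5995,.075)]:
    k=col(H,BLUE)&(np.hypot(P[:,0]-g[0],P[:,1]-g[1])<.03)&(P[:,2]>.09)
    print(g,k.sum(),np.median(P[k,2]).round(4))
E
```

```text
clock: 50.35
eef_pos: [0.5881, 0.1697, 0.3018]
ee_rot: [-180.0, -0.2, -180.0]
force: [0.5, -0.4, -0.3]
grip_width: 0.999
grip_force: 0.0
w11 [0.5883 0.1698 0.3021] [-1.7998e+02 -1.7000e-01 -1.7999e+02] 50.4
foot (np.int64(414), [array([588.5, 170. ]), np.float64(21.9)])
shoulder (np.int64(359), [array([589. , 170.3]), np.float64(14.1)])
tip (np.int64(12392), [array([588.9, 170. ]), np.float64(40.0)])
ped (np.int64(368), [array([588.7, 169.8]), np.float64(26.8)])
(0.6205, -0.114) 466 [0.1094 0.1106]
(0.61, -0.019) 450 [0.1095 0.1106]
(0.5995, 0.075) 478 [0.1096 0.1105]
panel 47.33744756640126
(0.631, -0.208) 75 0.1095
(0.6205, -0.114) 76 0.1092
(0.61, -0.019) 75 0.1092
(0.5995, 0.075) 73 0.1092
```

View pics/w11.png

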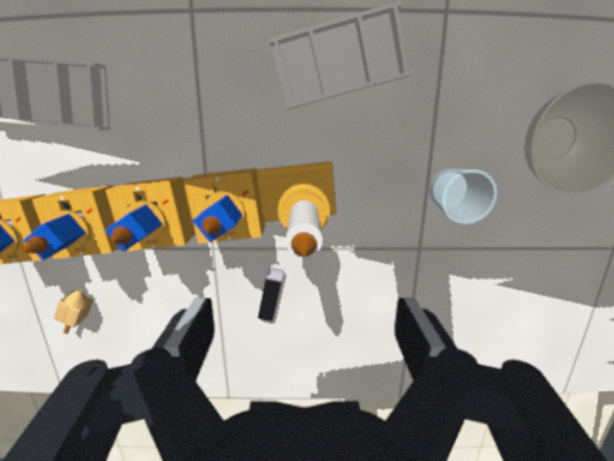

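The servant stands centred on the pedestal at (303,210), within 1 mm. All four candles are locked, the panel is at about 47°, and the other objects look untouched. I'm handing it in.

```bash
python3 -c "
from bench import arm
print(arm.job_done())"
```

```text
the job is handed in; nothing more can be done
None
```

I handed the job in at about 50 s with all four blue candles locked, the servant candle upright within 1 mm of the pedestal's centre, and the panel raised to about 47° (0.83 rad, within tolerance); the hand-in gave no verdict.

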